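Clamp a pressure module in the calibration fixture

TASK

Slide the pressure module along the bed of the hold-down fixture until the end of its foot is fully home against the end stop, then turn the fixture's T-handle clockwise (seen from above) until the rising resistance shows that the foot is firmly clamped. Do not overtighten: the foot bends. Finish with the module still home and clamped, and let go of everything.

Things in the scene. Friction and masses are not known exactly. Their poses are not given: they have to be found in the camera images.
- nest (a point): Point of the bolted-down fixture: on top of its steel bed (20 mm above the table), under the screw axis; x along the bed towards the end stop, z up. Bed 270 x 100 mm, x from -175 to +95 mm of here, open at -x. Two guide rails 10 mm high, 44 mm apart inside, from x = -60 to +30 mm. End stop 24 mm high, its face at x = +30 mm.
- bush (a point): Middle of the top face of the brass bush round the screw, on top of the fixture's grey arm, 76 mm above the bed. The arm is 44 mm wide, its underside 42 and its top 70 mm above the bed; it reaches from x = -25 mm back to the column that stands at x = +50 to +90 mm behind the end stop. Axes as nest.
- stop (a point): Point on the middle of the end stop's face, 7 mm above the bed: the middle of the foot's end comes to this point when the module is home. Axes as nest.
- module: Pressure module, 0.5 to 0.8 kg, standing loose on the bed. Origin: centre of the housing's underside. Aluminium housing 50 (x) x 44 (y) x 60 (z) mm, dark window and a 10 mm brass port on top; a flat steel foot 40 mm wide, 14 thick, runs 100 mm from the housing along +x, between the rails (2 mm play each side) and under the pad. Starts 15 to 40 mm short of the stop.
- housing (a point): Grasp point of the module: in the middle of its housing, 40 mm above its underside (60 mm above the table); grasp across y (44 mm wide). Axes as the module.
- foot_end (a point): Middle of the end face of the module's foot, 125 mm along x from the housing's middle, 7 mm above the underside. Axes as the module.
- t_grip (a point): Middle of the T-handle's cross-bar, on the screw axis, 113 to 116 mm above the bed at the start. Steel bar 80 mm long along this point's x, 14 mm wide (y), 16 mm high, with round 18 mm ends; on a 13 mm stem, 20 to 30 mm of it free above the bush. z up. The bar sinks 3 mm per rad of clockwise turning (from above; its yaw decreases).
- t_handle (a joint): Turn of the T-handle, rad, grows clockwise seen from above. The screw is stiff (0.36 N m of friction either way) and stays where it is left. Once the pad bears on the foot, the torque felt rises by 0.003 N m per N of clamping force, about 0.33 N m per rad: a rise of 0.15 to 0.33 N m over free turning is firm, 0.42 bends the foot. The pad bears after 0.3 to 2.5 rad, not known beforehand.
- ram: The screw spindle through the arm's end, with the T-handle on top and a brass pressure pad (20 mm across, 8 mm high) below, under the arm. Origin on its axis inside the arm, 64 mm above the bed at t_handle = 0. It sinks with the screw; the pad presses the foot onto the bed and does not turn. The pad's stem is set in or out by up to 4 mm, so its height does not follow from this.
There are look-alikes about, which are no part of the job. Leave any brown or purple look-alike of the module alone.

How it is judged:
By the outcome, as a careful person would: the job done as asked, in the order asked, and still so for the second after the job is handed in, with the robot touching nothing.
It also fails if it takes over 72 s, if anything falls off the work surface, if the arm or the gripper's body presses on something with over 40 N, if the wrist force passes 120 N, or if a joint passes its speed limit or range.

ROBOT

A 7-joint arm with a two-finger parallel gripper is mounted at the origin on the work surface. World frame = base frame: x ahead of the robot, y to its left, z up, the work surface at z = 0. Lengths are in mm, angles in rad, forces in N, time in s.
With the tool pointing down it reaches from about 400 to 900 mm from the base axis. Payload 5.6 kg.
Tool frame: the origin (TCP) lies midway between the tips of the shut fingers; the grasp point (between the pads) lies 19 mm behind it; x points along the fingers, y is the direction in which the jaws open and shut, and the axes are right-handed (so a half turn about x gives the same grasp; the last joint's range is limited). The gripper opens to 92 mm and grips with 3 to 60 N. Pads are 20 mm wide; open, the fingers measure 128 mm over their backs; the gripper's body (75 mm by 189 mm) begins 69 mm behind the grasp point.
Start: joints at [-1.306, 0.468, -0.012, 1.603, 0.006, 1.071, -0.056], TCP at [196.967, 619.446, 214.592] pointing down, gripper open.
Joint ranges: [-2.53, 2.53], [-0.31, 2.02], [-1.57, 1.55], [0.28, 2.44], [-1.29, 4.43], [0.15, 1.84], [-2.92, 2.92]. Speed limits (rad/s): [2.57, 2.57, 3.14, 3.14, 3.14, 3.14, 3.14].

INTERFACE

Orientations are given as a rotation vector (axis times angle).
In Python, from cell import robot, grip, kin, viewer gives the robot as it stands. Calls block until the motion is done:
- robot.movep(position, orientation): joint-space move of the TCP to a pose.
- robot.servo_line(position, feed=150, rotation=None): straight line of the TCP; rotation=None keeps the orientation; feed is the mean speed in mm/s.
- robot.goto_joints(angles): joint-space move.
- grip(opening, newtons=None): opening from 0.0 (shut) to 1.0 (fully open); newtons is the grip in N (None keeps the last); returns when the fingers have stopped.
- robot.hold(seconds).
- kin.ik(position, orientation): joint angles nearest the present ones, or None.
- robot.observe(): the state.
- viewer.read_camera(name): name is "scene" or "side" or "wrist"; returns the picture (420x560x3 uint8, red, green, blue); there is no depth.
- viewer.camera_info(name): a dict with "camera_matrix" (3x3 intrinsics, pixels), "R" (3x3) and "t" (3): a world point X has camera coordinates R X + t. Camera axes: x right, y down, z forward; pixel columns grow to the right and rows downward; lengths in mm; the calibration is good to about 2 mm. A picture is of the moment at which its call begins: read the wrist's pose just before it. camera_info takes no time and is no camera call; for the wrist camera it gives the pose at the moment of the call.
A pose or a line that the arm cannot do raises robot.IKError and nothing moves.
- robot.job_done(): hands the job in, once; it reports no verdict.
Trained networks look in the newest picture that a camera, given by its name, has taken for a name from the list of things; names that differ only in an ending like _2 or _b are one class to them, and where a whole thing is asked for, a point or a joint stands for the part that bears it (a point fixed in the world has none). Each returns a list of dicts, best first, with "confidence" (0 to 1); they miss things now and then, are a little off and sometimes report something else, mostly with a low value. They report only what shows in the picture. A call takes as long as a camera call. They do not tell look-alikes from the thing itself.
- viewer.silhouettes(name, camera): "mask" (420x560 bool, what is visible of it).
- viewer.pinpoint(name, camera): "at" ([x, y, z] in mm, in the coordinates of the camera as it stood for that picture, good to about 4 mm: a listed point, or the origin of a listed thing).
The state is a dict: "t": time; "joints": joint angles; "joint_velocities": joint speeds; "joint_torque": joint torques, N m; "tcp_pos": TCP position; "tcp_rot": TCP orientation; "contact_force": force on the tool from outside, world axes, zero at the start; "wrist_torque": the same for the moment, N m; "grip_width": opening from 0.0 (shut) to 1.0 (fully open).
Only numpy, scipy, OpenCV 4.12 (cv2) and the standard library are available. Lean on these libraries where they do the work, as an engineer would, in place of code of your own. Each camera call takes 0.05 s, during which the arm holds its last target. There are 200 camera calls.

## Working session

There is one attempt and no reset: what is moved stays moved. The work goes in short steps, each a Python script; the robot and the scene stay as the last script left them, time stands still between calls to the robot, and variables do not carry over. Pictures are saved under pics/ and viewed, about 8 in all and at most 12, crops included, and the job is handed in when it is done.

```bash
ls; mkdir -p pics
cat > h.py <<'E'
import numpy as np, cv2
from scipy.spatial.transform import Rotation as R
from cell import robot, grip, kin, viewer
def toworld(p,ci): return np.array(ci["R"]).T@(np.array(p)-np.array(ci["t"]))
def proj(X,ci):
    c=np.array(ci["R"])@np.array(X)+np.array(ci["t"]); q=np.array(ci["camera_matrix"])@c; return q[:2]/q[2]
def snap(cam,fn):
    ci=viewer.camera_info(cam); im=viewer.read_camera(cam); cv2.imwrite(fn,im[:,:,::-1]); return im,ci
E
python3 - <<'E'
from h import *
for cam in ["scene","side","wrist"]:
    im,ci=snap(cam,f"pics/{cam}0.png")
    for n in ["nest","bush","stop","module","housing","foot_end","t_grip","ram"]:
        for d in viewer.pinpoint(n,cam)[:4]:
            X=toworld(d["at"],ci); print(cam,n,round(d["confidence"],2),X.round(1),proj(X,ci).round())
a=[cv2.imread(f"pics/{c}0.png") for c in["scene","side","wrist"]]
cv2.imwrite("pics/all0.png",cv2.resize(np.vstack([np.hstack(a[:2]),np.hstack([a[2],a[2]*0])]),(800,600)))
o=robot.observe();print(o)
E
```

```text
pics
scene nest 0.96 [663.8  45.2  22.9] [241. 306.]
scene bush 0.75 [664.9  47.9  97.6] [238. 291.]
scene stop 0.89 [689.4  49.9  28.6] [230. 316.]
scene module 0.98 [ 6.404e+02 -2.888e+02 -4.000e-01] [154. 189.]
scene module 0.9 [375.  245.2  -1.2] [431. 290.]
scene module 0.78 [540.   62.5  20.6] [300. 270.]
scene housing 0.75 [ 640.2 -289.    37.3] [149. 178.]
scene housing 0.73 [355.   30.4  38.4] [357. 200.]
scene housing 0.61 [375.1 245.   40.6] [439. 281.]
scene foot_end 0.94 [373.6 -94.9   6.5] [306. 177.]
scene foot_end 0.74 [338.3 124.4   7.3] [395. 234.]
scene foot_end 0.67 [667.2  43.2  22.5] [238. 306.]
scene foot_end 0.67 [ 620.1 -165.2    9.4] [194. 218.]
scene t_grip 0.65 [659.1  51.9 135.4] [241. 281.]
scene ram 0.72 [666.   51.3  81.8] [240. 296.]
side nest 0.87 [667.5  45.7  20.7] [192. 235.]
side nest 0.22 [544.8  58.3  65.2] [239. 243.]
side bush 0.81 [666.   49.2  96.6] [185. 205.]
side stop 0.74 [692.8  50.   26.9] [180. 230.]
side module 0.83 [355.5  29.2   2.8] [345. 297.]
side module 0.83 [373.8 246.8   1.9] [269. 401.]
side module 0.75 [ 638.7 -290.4    2.
[... 557 characters left out ...]
90. 212.]
{'t': 1.35, 'joints': array([-1.30598389,  0.46747777, -0.01159821,  1.60273498,  0.0059833 ,
        1.07137882, -0.05629839]), 'joint_velocities': array([ 0.00016843,  0.0020552 , -0.00075138,  0.00058384, -0.00012967,
        0.00157624,  0.00061275]), 'joint_torque': array([-4.37001408e-04, -5.20427513e+01, -1.22972386e-02, -2.44051069e+01,
       -5.66496304e-02,  1.13675807e-02,  1.60279188e-05]), 'tcp_pos': array([196.97076806, 619.43334797, 214.59228534]), 'tcp_rot': array([ 0.24166978,  1.55722564, -0.24161796]), 'contact_force': array([ 0.77971897, -0.38632596,  0.91339573]), 'wrist_torque': array([-0.03259456,  0.01355334,  0.01408733]), 'grip_width': 1.0023696502223467}
```

View pics/all0.png

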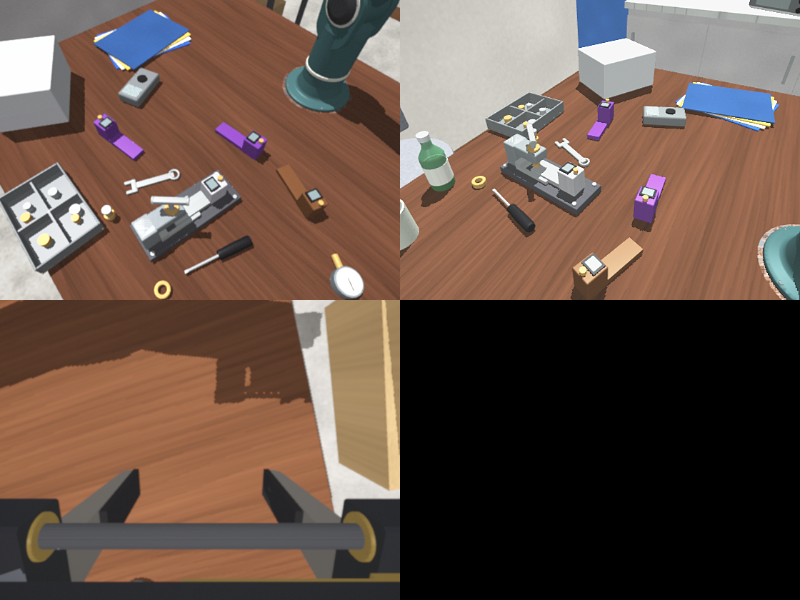

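The candidates are the module in the fixture at scene ~(300,270), purple at (154,189) and (357,200), and brown at (431,290). Only the aluminium one standing on the fixture bed fits the description, at about [541,62,20]. I'll move above it and confirm with the wrist camera.

```bash
cat >> h.py <<'E'
def down(yaw):  # tool x down, tool y at heading yaw in world
    y=np.array([np.cos(yaw),np.sin(yaw),0]); x=np.array([0,0,-1.]); return R.from_matrix(np.c_[x,y,np.cross(x,y)]).as_rotvec()
E
python3 - <<'E'
from h import *
a=-0.12
for yaw in [a+np.pi/2,a-np.pi/2]: 
    q=kin.ik([590,58,330],down(yaw)); print(yaw,q)
yaw=min([a+np.pi/2,a-np.pi/2],key=lambda w:abs(kin.ik([590,58,330],down(w))[6]) if kin.ik([590,58,330],down(w)) is not None else 9)
robot.movep([590,58,330],down(yaw)); robot.hold(.3)
im,ci=snap("wrist","pics/w1.png")
print(robot.observe()["t"],robot.observe()["tcp_pos"], "cam",toworld([0,0,0],ci))
for n in ["nest","bush","stop","module","housing","foot_end","t_grip","ram"]:
    for d in viewer.pinpoint(n,"wrist")[:3]:
        X=toworld(d["at"],ci); print(n,round(d["confidence"],2),X.round(1),proj(X,ci).round())
for d in viewer.silhouettes("t_grip","wrist"):
    m=d["mask"]; print(d["confidence"],m.sum(),cv2.minAreaRect(np.argwhere(m)[:,::-1].astype(np.float32)))
cv2.imwrite("pics/w1b.png",cv2.resize(cv2.imread("pics/w1.png"),(800,600)))
E
```

```text
1.4507963267948965 [-0.52054202  0.28357993  0.46192254  1.63333681 -0.1315355   1.25561908
  1.41710408]
-1.6907963267948967 [-0.81119569  0.33952397  0.85704365  1.65029017 -0.26637614  1.27424878
 -1.59457644]
4.1667 [589.97227897  58.26279043 329.95093656] cam [523.36823744  67.05990525 500.54544963]
nest 0.64 [667.8  53.5  19.4] [284. 223.]
bush 0.74 [664.9  48.1  96.5] [280. 239.]
bush 0.51 [541.6  59.4  56.5] [277. 137.]
module 0.71 [545.1  58.4  21.6] [277. 138.]
module 0.7 [ 641.7 -292.9   -1.3] [ 60. 228.]
housing 0.89 [ 639.  -288.5   40.2] [ 44. 235.]
housing 0.58 [538.8  56.7  61.1] [275. 135.]
housing 0.5 [668.3  52.1  18.9] [283. 223.]
foot_end 0.96 [ 621.6 -166.5    9.2] [134. 208.]
foot_end 0.73 [673.   49.3  27.7] [282. 228.]
t_grip 0.57 [663.2  47.5 136.4] [279. 249.]
0.85 925 ((279.9512939453125, 247.56097412109375), (17.49146270751953, 69.34114837646484), 38.65980911254883)
```

View pics/w1b.png

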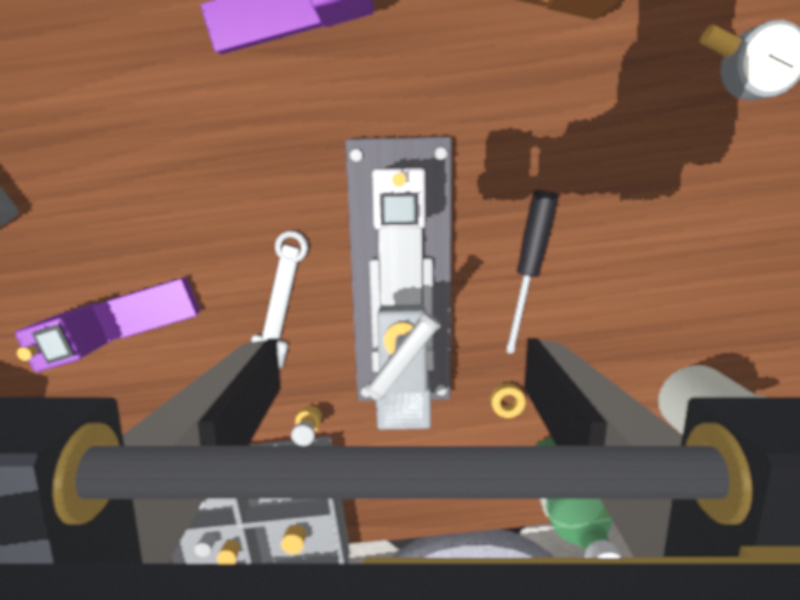

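The picture shows the silver module on the bed at (399,205) in view pixels, the T-bar running from (371,393) to (432,322), and the bed corners at about (347,141), (453,137), (449,399) and (360,398). The purple and brown look-alikes are well clear. Next I'll back-project these points.

```bash
cat >> h.py <<'E'
def back(px,z,ci):
    d=np.array(ci["R"]).T@np.linalg.inv(np.array(ci["camera_matrix"]))@np.array([px[0],px[1],1.]); c=toworld([0,0,0],ci); return c+d*(z-c[2])/d[2]
E
python3 - <<'E'
from h import *
ci=viewer.camera_info("wrist")
P=[back(np.array(p)*.7,20,ci) for p in [(347,141),(453,137),(449,399),(360,398)]]
for p in P: print(p.round(1))
f=lambda a,b:np.arctan2(*(b-a)[1::-1])
print("yaw edges",f(P[0],P[3]),f(P[1],P[2]),f(P[1],P[0])-np.pi/2)
A,B=[back(np.array(p)*.7,135,ci) for p in [(371,393),(432,322)]]
print("bar",A.round(1),B.round(1),(A+B)/2,f(A,B),np.linalg.norm(A-B))
m=[d for d in viewer.silhouettes("t_grip","wrist")][0]["mask"]
pts=np.argwhere(m)[:,::-1]; W=np.array([back(p,141,ci)[:2] for p in pts]); print("mask",W.mean(0),cv2.minAreaRect(W.astype(np.float32)))
v=np.linalg.svd(W-W.mean(0),full_matrices=False)[2][0];print("bar yaw",np.arctan2(v[1],v[0]))
# module: housing top from image (373,170)-(426,227) and foot sides
Q=[back(np.array(p)*.7,80,ci) for p in [(374,170),(425,170),(426,227),(373,227)]]
print("housing top",[q.round(1)[:2] for q in Q],np.mean(Q,0))
c=cv2.imread("pics/w1.png")[85:300,215:345]; cv2.imwrite("pics/w1c.png",cv2.resize(c,None,fx=2.7,fy=2.7,interpolation=cv2.INTER_CUBIC))
E
```

```text
[487.4  18.3  20. ]
[495.8 118.   20. ]
[763.1  88.6  20. ]
[750.6  -6.5  20. ]
yaw edges -0.09389548937675465 -0.10943656858368783 -3.2249920250776762
bar [692.9  20.6 135. ] [638.4  76.4 135. ] [665.66322628  48.50476097 135.        ] 2.3437510979222003 77.95970539457046
mask [660.0141966   50.57525704] ((660.2054443359375, 47.911590576171875), (20.009220123291016, 81.33477020263672), 46.47787094116211)
bar yaw -0.7391387822867651
housing top [array([517.6,  43.4]), array([522.6,  85.9]), array([570. ,  81.6]), array([564.6,  36.3])] [543.69445194  61.79470135  80.        ]
```

View pics/w1c.png

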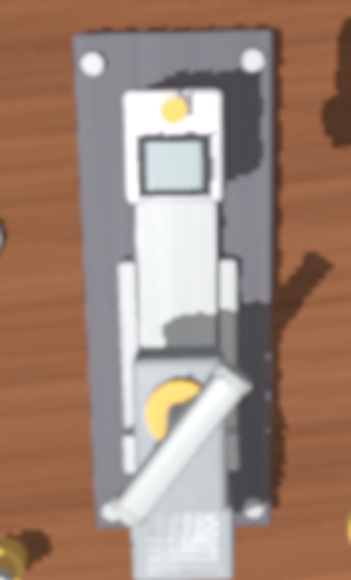

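The silver module is confirmed: dark window, brass port, foot running between the rails and under the arm. Fixture yaw is about -0.10, nest about (665,49.5), the gap to the stop about 28 mm, and bar yaw about -0.77. I'll push the housing from behind with the fingers shut, so the rails guide it, watching the force.

Run:
```python
from h import *
a=-0.10; u=np.array([np.cos(a),np.sin(a),0]); rot=down(a+np.pi/2)
nest=np.array([665,49.5,20]); P=lambda s,z: np.r_[(nest+s*u)[:2],z]
robot.movep(P(-185,160),rot); grip(0.0,20); robot.servo_line(P(-185,45),feed=120); robot.hold(.2)
o=robot.observe(); f0=o["contact_force"]; print(o["t"],o["tcp_pos"],f0)
s=-185; L=[]
robot.servo_line(P(-168,45),feed=60); s=-168
while s<-118:
    s+=1; robot.servo_line(P(s,45),feed=25); F=robot.observe()["contact_force"]-f0; fx=F@u
    L.append((s,round(float(fx),1)))
    if fx<-14: break
print(L,F.round(1)); o=robot.observe(); print(o["t"],((o["tcp_pos"]-nest)@u))
robot.hold(.2); print((robot.observe()["contact_force"]-f0).round(1))
```

```text
8.15 [481.36006946  68.17051643  45.61432584] [-0.29845828  1.09141551 -0.44858343]
[(-167, 0.8), (-166, 0.4), (-165, 0.9), (-164, -0.5), (-163, 0.9), (-162, 0.2), (-161, 1.0), (-160, 1.0), (-159, -0.0), (-158, -2.7), (-157, -4.9), (-156, -3.0), (-155, -1.5), (-154, -1.2), (-153, -1.5), (-152, -1.7), (-151, -2.3), (-150, -2.5), (-149, -2.7), (-148, -1.6), (-147, -1.9), (-146, -3.3), (-145, -2.3), (-144, -1.3), (-143, -2.4), (-142, -1.9), (-141, -3.4), (-140, -2.7), (-139, -2.2), (-138, -2.4), (-137, -2.1), (-136, -2.7), (-135, -1.9), (-134, -2.8), (-133, -1.5), (-132, -4.2), (-131, -8.3), (-130, -10.3), (-129, -12.5), (-128, -14.1)] [-14.2   0.3  13.4]
18.5833 -132.84483154866163
[-15.1   0.2  12.9]
```

Run:
```python
from h import *
a=-0.10; u=np.array([np.cos(a),np.sin(a),0]); rot=down(a+np.pi/2)
nest=np.array([665,49.5,20]); P=lambda s,z: np.r_[(nest+s*u)[:2],z]
robot.servo_line(P(-155,45),feed=80); robot.servo_line(P(-155,180),feed=200)
robot.movep(P(-75,250),rot); grip(1.0); robot.hold(.2)
for cam in ["wrist","scene","side"]:
    im,ci=snap(cam,f"pics/{cam}2.png")
    for n in ["bush","stop","housing","foot_end","t_grip","ram"]:
        for d in viewer.pinpoint(n,cam)[:3]:
            X=toworld(d["at"],ci)
            if 500<X[0]<720 and 0<X[1]<100: print(cam,n,round(d["confidence"],2),X.round(1),proj(X,ci).round())
    for d in viewer.silhouettes("t_grip",cam)[:1]:
        m=d["mask"]; W=np.array([back(p,140,ci)[:2] for p in np.argwhere(m)[:,::-1]]); r=cv2.minAreaRect(W.astype(np.float32)); v=np.linalg.svd(W-W.mean(0),full_matrices=False)[2][0]
        print(cam,"bar",d["confidence"],W.mean(0),r,np.arctan2(v[1],v[0]))
im=cv2.imread("pics/wrist2.png"); sc=cv2.imread("pics/side2.png")[140:300,140:300]
cv2.imwrite("pics/v2.png",np.hstack([cv2.resize(im,(480,360)),cv2.resize(sc,(320,360),interpolation=cv2.INTER_CUBIC)])); cv2.imwrite("pics/v2.png",cv2.resize(cv2.imread("pics/wrist2.png")[80:380,120:460],(800,600)*1))
print(robot.observe()["t"])
```

```text
wrist bush 0.64 [664.6  48.1  97.7] [279. 265.]
wrist housing 0.9 [568.3  58.3  55.2] [280. 165.]
wrist t_grip 0.76 [664.9  49.9 137.3] [281. 283.]
wrist ram 0.92 [664.   51.1  86. ] [282. 259.]
wrist bar 0.56 [658.99133913  51.15596515] ((659.3272705078125, 47.57403564453125), (23.261587142944336, 82.15308380126953), 47.09493637084961) -0.746244738663929
scene bush 0.7 [662.8  47.7  94.8] [239. 291.]
scene stop 0.92 [694.9  48.4  28.4] [227. 317.]
scene housing 0.85 [571.7  59.8  55. ] [286. 272.]
scene foot_end 0.94 [692.   47.6  24.5] [228. 317.]
scene t_grip 0.9 [661.5  55.3 135.8] [241. 283.]
scene ram 0.64 [664.4  49.3  79.6] [240. 295.]
scene bar 0.91 [664.82915321  52.45242549] ((667.6709594726562, 55.23199462890625), (28.98662567138672, 78.02426147460938), 47.11821746826172) 2.3818032100683544
side bush 0.58 [664.8  49.8  98.6] [186. 205.]
side stop 0.82 [694.2  49.6  29.3] [179. 229.]
side housing 0.86 [574.1  58.9  63.8] [225. 238.]
side t_grip 0.85 [666.9  53.6 133.4] [180. 190.]
side ram 0.55 [663.   45.6  80.9] [189. 211.]
side bar 0.5 [652.56025782  59.71162866] ((654.7557983398438, 57.323036193847656), (15.466980934143066, 105.44153594970703), 45.84516143798828) 2.3799049804225807
23.375
```

View pics/v2.png

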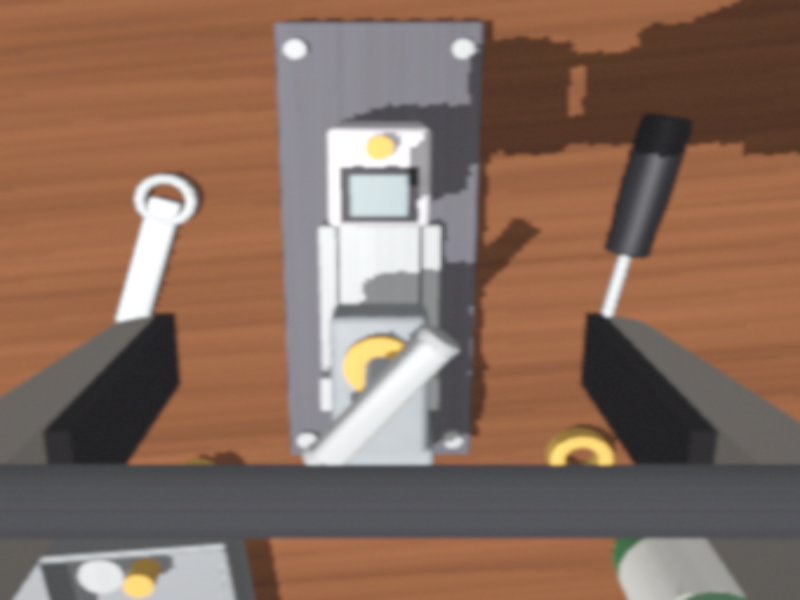

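Home is confirmed: housing at about (571,59) against a predicted (570.6,59), foot_end about 2-3 mm from stop within network noise, and a hard force rise at contact. Next is gripping the T-bar.

Run:
```python
from h import *
ax=np.array([664.5,49.5]); y0=-0.755+np.pi/2
print(kin.ik([*ax,200],down(y0)), kin.ik([*ax,106],down(y0-3.4)))
robot.movep([*ax,200],down(y0)); grip(0.5,30); robot.servo_line([*ax,116],feed=80); robot.hold(.3)
o=robot.observe(); f0,t0=o["contact_force"],o["wrist_torque"]; print(o["t"],o["tcp_pos"],f0.round(2),t0.round(3))
grip(0.0,40); robot.hold(.3); o=robot.observe(); print(o["grip_width"]*92,(o["contact_force"]-f0).round(1),(o["wrist_torque"]-t0).round(3),o["tcp_pos"],o["joints"].round(2))
np.savez("s.npz",f0=f0,t0=t0,y0=y0,p=np.r_[ax,116.])
```

```text
[-0.51125025  0.54795427  0.55590564  1.60228716 -0.31655369  1.08246079
  0.94462926] [ 0.62612504  1.10220348 -1.33589307  1.58717586  1.09403474  1.35407482
  2.84710023]
26.25 [664.61766699  49.55544736 116.31266217] [ 0.25 -0.61 -0.85] [0.016 0.002 0.034]
13.810009280780152 [-5.2 -2.9  3.8] [-0.724  1.081  0.046] [663.57552577  48.48241455 115.93544848] [-0.48  0.64  0.52  1.66 -0.37  0.94  0.99]
```

```bash
cat > turn.py <<'E'
from h import *
import sys
def turn(maxang,stop):
    s=np.load("s.npz"); f0,t0,p=s["f0"],s["t0"],s["p"].copy(); th=float(s["th"]) if "th" in s else 0.; y0=float(s["y0"]); L=[tuple(r) for r in s["L"]] if "L" in s else []
    end=th+maxang
    while th<end-1e-6:
        th+=.05; p[2]-=.15
        robot.servo_line(p,feed=.8,rotation=down(y0-th))
        T=[];F=[]
        o=robot.observe(); F=o["contact_force"]-f0; tz=(o["wrist_torque"]-t0)[2]
        m=R.from_rotvec(o["tcp_rot"]).as_matrix()[:,1]; act=np.arctan2(m[1],m[0])
        L.append((th,(y0-act+1)%(2*np.pi)-1,tz,*F,o["t"]))
        p[:2]+=np.clip(.08*F[:2],-.2,.2)
        if stop(L) or np.hypot(F[0],F[1])>25 or abs(F[2])>25: print("STOP"); break
    np.savez("s.npz",f0=f0,t0=t0,y0=y0,p=p,th=th,L=L); return np.array(L)
E
python3 - <<'E'
from h import *
d=dict(np.load("s.npz")); d["p"]=np.r_[663.5,48.5,115.8]; np.savez("s.npz",**d)
from turn import turn
L=turn(.5,lambda L:abs(L[-1][2])>.75)
np.set_printoptions(suppress=True,linewidth=150); print(L.round(3)); print(robot.observe()["grip_width"]*92,robot.observe()["tcp_pos"])
E
```

```text
[[ 0.05   0.05   0.306 -3.959 -1.708  5.585 27.767]
 [ 0.1    0.099  0.136 -3.529 -1.701  5.94  28.017]
 [ 0.15   0.148  0.126 -2.722 -0.872  5.227 28.267]
 [ 0.2    0.198  0.125 -1.157 -0.123  5.178 28.517]
 [ 0.25   0.248  0.121 -1.126 -1.367  5.035 28.767]
 [ 0.3    0.298  0.084 -1.377 -1.869  4.835 29.017]
 [ 0.35   0.348  0.133 -0.287 -0.542  3.786 29.267]
 [ 0.4    0.398  0.148  0.995  0.07   5.059 29.517]
 [ 0.45   0.448  0.101  0.506 -0.349  4.905 29.767]
 [ 0.5    0.498  0.129  0.3    0.592  5.084 30.017]]
13.44309610919758 [662.83651959  48.03089189 114.44489923]
```

Torque dropped from 0.31 to 0.13, below the 0.36 of free friction, so the bar may be slipping. I'll look.

Run:
```python
from h import *
for c in ["wrist","scene","side"]: snap(c,f"pics/{c}3.png")
w=cv2.resize(cv2.imread("pics/wrist3.png"),(400,300))
s=cv2.resize(cv2.imread("pics/scene3.png")[215:365,160:360],(400,300),interpolation=cv2.INTER_CUBIC)
d=cv2.resize(cv2.imread("pics/side3.png")[120:270,110:310],(800,600),interpolation=cv2.INTER_CUBIC)
cv2.imwrite("pics/v3.png",np.vstack([np.hstack([w,s]),cv2.resize(d,(400,300)).repeat(2,1)[:, :800]]) if 0 else np.vstack([np.hstack([w,s]),np.hstack([cv2.resize(d,(400,300)),w*0])]))
```

```text
(no output)
```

View pics/v3.png

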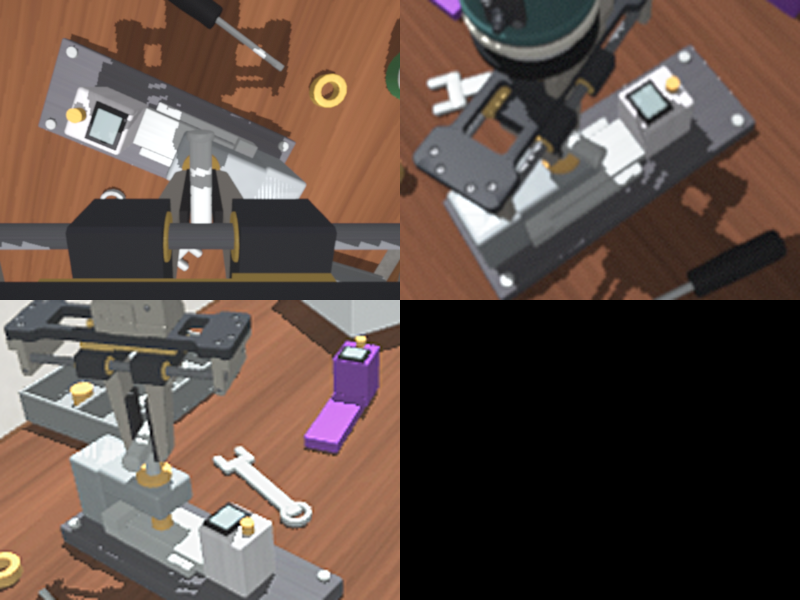

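The bar is aligned with the jaws in the wrist view, vertical at (200,135-225), so it does follow the gripper. The low reading is therefore probably stick relaxation once each step stops. I'll check how the reading behaves.

Run:
```python
from h import *
s=dict(np.load("s.npz")); p=s["p"]; th=float(s["th"]); y0=float(s["y0"]); t0=s["t0"]
def rd(tag):
    o=robot.observe(); print(tag,round(o["t"],3),(o["wrist_torque"]-t0).round(3),"j7",o["joint_torque"][6].round(3),"v7",o["joint_velocities"][6].round(3),(o["contact_force"]-s["f0"]).round(1))
rd("rest")
for i in range(2): robot.hold(.02); rd("hold")
for n,dz in [(.01,1.6),(.01,1.6),(.01,1.6),(.03,1.2),(.03,1.2),(.06,2),(.06,2)]:
    th+=n; p[2]-=3*n; robot.servo_line(p,feed=dz,rotation=down(y0-th)); rd(n)
robot.hold(.1); rd("hold")
s.update(p=p,th=th); np.savez("s.npz",**s)
```

```text
rest 30.167 [-0.128 -0.115  0.154] j7 -0.188 v7 -0.003 [0.2 0.5 5.3]
hold 30.183 [-0.102 -0.068  0.178] j7 -0.19 v7 -0.004 [0.9 0.3 6.5]
hold 30.2 [-0.136 -0.095  0.158] j7 -0.192 v7 -0.004 [1.2 0.8 6.8]
0.01 30.45 [-0.125 -0.008  0.297] j7 -0.314 v7 0.002 [-0.1 -1.   6.3]
0.01 30.7 [-0.137 -0.061  0.269] j7 -0.315 v7 -0.0 [-0.2  0.9  5.7]
0.01 30.95 [-0.109 -0.015  0.268] j7 -0.319 v7 0.002 [ 0.2 -0.1  6.1]
0.03 31.2 [-0.122  0.049  0.253] j7 -0.287 v7 0.003 [-0.6  1.2  6.5]
0.03 31.45 [-0.066  0.034  0.192] j7 -0.296 v7 0.003 [0.2 0.6 6.6]
0.06 31.7 [-0.146  0.068  0.19 ] j7 -0.253 v7 0.006 [0.6 0.7 7.8]
0.06 31.95 [-0.179  0.195  0.211] j7 -0.275 v7 0.004 [-0.9  0.6  7.7]
hold 32.05 [-0.117  0.138  0.147] j7 -0.22 v7 0.0 [-0.2  0.3  7.1]
```

Slow 0.01 rad creeps give a clean reading: |j7| about 0.317 in free turning. After coarse steps the arm relaxes and reads low. I'll alternate coarse turning with fine creep measurements.

```bash
cat > t2.py <<'E'
from h import *
def run(tend,target,tmax,coarse=.09):
    s=dict(np.load("s.npz")); p=s["p"]; th=float(s["th"]); y0=float(s["y0"]); j=[]
    def step(n):
        nonlocal th
        th+=n; p[2]-=3*n; robot.servo_line(p,feed=1.6,rotation=down(y0-th)); o=robot.observe()
        F=o["contact_force"]-s["f0"]; p[:2]+=np.clip(.06*F[:2],-.2,.2); p[2]+=np.clip(.03*(F[2]-4),-.1,.1)
        return -o["joint_torque"][6],o["wrist_torque"][2]-s["t0"][2],F,o
    while th<tend:
        c=[step(coarse)[0] for _ in range(2)] if coarse else []
        f=[step(.01) for _ in range(2)]; F,o=f[-1][2:]
        m=max(f[0][0],f[1][0])
        print(round(th,2),"coarse",np.round(c,3),"fine",round(f[0][0],3),round(f[1][0],3),"wz",round(np.mean([f[0][1],f[1][1]]),3),F.round(1),round(o["t"],2),"w",round(o["grip_width"]*92,2),o["joints"][6].round(2))
        if m>.317+target or np.abs(F).max()>25 or max(c+[0])>.68 or o["t"]>tmax: print("STOP"); break
    s.update(p=p,th=th); np.savez("s.npz",**s)
E
python3 -c "
from t2 import run
run(2.0,.10,50)"
```

```text
0.91 coarse [0.247 0.289] fine 0.421 0.452 wz 0.416 [-1.   1.2  6.9] 33.05 w 13.57 0.22
STOP
```

```bash
python3 -c "
from t2 import run
run(0.94,.3,60,0); run(1.1,.2,60,.04)"
```

```text
0.93 coarse [] fine 0.461 0.465 wz 0.436 [-0.9 -0.1  5.1] 33.55 w 13.83 0.2
0.95 coarse [] fine 0.469 0.475 wz 0.401 [-0.6  0.5  4. ] 34.05 w 13.32 0.18
1.05 coarse [0.457 0.476] fine 0.509 0.512 wz 0.446 [-1.2  0.9  4. ] 35.05 w 13.5 0.1
1.15 coarse [0.502 0.518] fine 0.542 0.545 wz 0.464 [-0.6  0.2  2.9] 36.05 w 13.79 0.01
STOP
```

The torque now climbs at 0.34 N m/rad, which matches clamping at 0.33. The rise is 0.185 over the stated 0.36 friction, or 0.23 over the measured free value. One more small increment centres it in the 0.15-0.33 band, then I release.

Run:
```python
from t2 import *
run(1.2,.3,60,.025)
p=np.load("s.npz")["p"]
robot.hold(.1); grip(0.5); robot.hold(.1)
robot.servo_line([p[0],p[1],200],feed=120)
a=-0.10; u=np.array([np.cos(a),np.sin(a),0]); rot=down(a+np.pi/2)
grip(1.0); q=np.array([665,49.5,0])-75*u; robot.movep([q[0],q[1],250],rot); robot.hold(.2)
for cam in ["wrist","scene","side"]:
    im,ci=snap(cam,f"pics/{cam}4.png")
    for n in ["stop","housing","foot_end","t_grip"]:
        for d in viewer.pinpoint(n,cam)[:3]:
            X=toworld(d["at"],ci)
            if 500<X[0]<720 and 0<X[1]<100: print(cam,n,round(d["confidence"],2),X.round(1))
    for d in viewer.silhouettes("t_grip",cam)[:1]:
        W=np.array([back(p,136,ci)[:2] for p in np.argwhere(d["mask"])[:,::-1]]); v=np.linalg.svd(W-W.mean(0),full_matrices=False)[2][0]; print("bar yaw",np.arctan2(v[1],v[0]))
o=robot.observe(); print(o["t"],o["contact_force"].round(1))
w=cv2.resize(cv2.imread("pics/wrist4.png")[80:380,120:460],(400,350)); w2=cv2.resize(cv2.imread("pics/wrist2.png")[80:380,120:460],(400,350))
s=[cv2.resize(cv2.imread(f"pics/{n}.png")[170:270,140:280],(400,250),interpolation=cv2.INTER_CUBIC) for n in ("side2","side4")]
cv2.imwrite("pics/v4.png",np.vstack([np.hstack([w2,w]),np.hstack(s)]))
```

```text
1.22 coarse [0.545 0.554] fine 0.563 0.566 wz 0.489 [-0.1  0.   3.7] 37.05 w 13.6 -0.05
wrist stop 0.63 [662.2  51.3 133. ]
wrist housing 0.57 [568.4  56.   57.1]
wrist housing 0.41 [664.2  50.2  79. ]
wrist housing 0.37 [661.6  50.   97. ]
wrist t_grip 0.68 [660.4  48.1 130.2]
bar yaw 1.193696456792384
scene stop 0.64 [691.   48.5  27.7]
scene housing 0.92 [570.4  58.4  54. ]
scene t_grip 0.76 [660.3  53.5 132.8]
bar yaw 1.191518190673391
side stop 0.82 [692.5  48.4  30.9]
side housing 0.88 [567.7  59.4  65.6]
side foot_end 0.65 [697.7  46.6  29.3]
side t_grip 0.84 [665.3  52.3 133.5]
bar yaw 1.4586028712192616
42.0917 [ 0.5 -0.1  0.3]
```

View pics/v4.png

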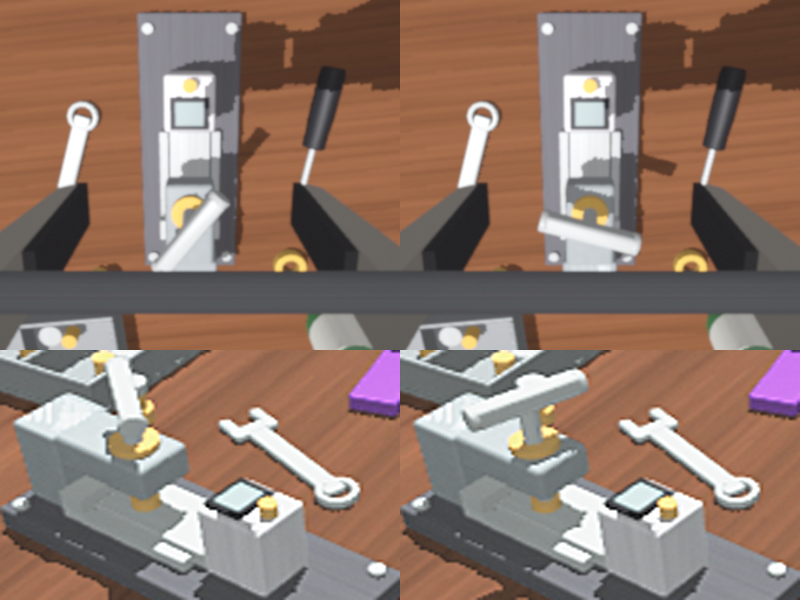

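The before/after pair shows the bar turned by about 1.19 rad clockwise, the pad down on the foot, and the module at the same pixels as before. The gripper is clear of everything, so I'm handing in.

```bash
python3 -c "
from h import *
robot.job_done(); print(robot.observe()['t'])"
```

```text
the job is handed in; nothing more can be done
the job is handed in; nothing more can be done
```

The module is home against the end stop and clamped, and the job was handed in at about 42 s with the robot touching nothing.

- **Slide:** I pushed the silver module about 26 mm with the fingers shut. Friction was 2–3 N until the force rose sharply to about 14 N at the stop. The housing then measured about (571, 59), where (570.6, 59) was expected.
- **Clamp:** I turned the T-handle about 1.2 rad clockwise. The torque climbed at about 0.34 N m per rad, as expected for clamping, and ended at 0.566 N m. That is a rise of 0.21 N m over the stated 0.36 friction, or 0.25 over the free turning I measured. Both are inside the firm range and well below 0.42.
- **Last checks:** After release, the bar had turned 1.19 rad in the wrist and scene images, which matches the commanded turn. The module was at the same place in the pictures before and after clamping.

**Checks that disagreed or were weak:**
- Torque readings taken after coarse steps came out low, because the arm relaxes when it stops. I relied on small slow steps instead.
- My free-turning figure (0.32 N m) is below the stated 0.36 and may be slightly low.
- The wrist torque sensor read less than joint 7, 0.49 against 0.57.
- The side camera gave the bar's angle about 0.27 rad off from the other two views; that view is oblique.
- The networks' foot-end and stop positions scatter by 3–5 mm, so the proof that the module is home rests mainly on the contact force and the housing position.

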